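# Empty the loading tray of a sample-waste container

### The job

The hinged tray of the waste container is loaded with five used sample bottles. Swing the tray up by its handle bar so that all five slide into the container, then swing it back down until it lies level on the container again, ready for the next load. Leave the tube rack, the carton and the reagent bottle where they stand.

Things in the scene. Friction and masses are not known exactly. Their poses are not given: they have to be found in the camera images.
- bin: waste container fixed to the bench: clear box 232 mm deep (x), 316 wide (y), 4 mm walls and floor, white lid. Origin: on the bench under its centre and under the hinge line. x points from its front half (tray on the lid's deck, 157 mm up) to its back half (mouth that the tray empties into), y along the hinge, z up. White cheeks outside the tray's ends: y +-146 to 154, 186 mm up
- mouth (a point): centre of the mouth behind the hinge, 58 mm back (+x) of it, at lid height (157 mm); axes as the container's. A clear hood stands over it: flat roof 240 mm above the bench, from 50 to 116 mm behind the hinge, side and back walls, open towards the tray
- tray (a joint): angle (rad) of the grey loading tray on its hinge: 0 level on the container (stop), grows as its front edge is swung up and back, stop at 1.3. Stiff hinge (0.14 N m of friction): the empty tray stays where it is left; loaded, it takes some 4 to 6 N, pushed level at the bar, to lift it. The bottles slide out within a second when it is steep (above 1 rad)
- hinge (a point): middle of the tray's hinge line: 165 mm above the bench, over the container's centre, axes as the container's. It is the rear edge of the tray's floor (top face). Tray: 100 mm (x) by 268 mm (y) inside, front and end walls 30 mm high, 4 mm thick, no rear wall
- handle (a point): middle of the tray's handle bar, moves with the tray: round, 12 mm thick, along the container's y, 120 mm free between two posts rising from the tray's front wall. Tray level: 100 mm in front (-x) of the hinge and 72 mm above it (237 mm above the bench); it swings on a 123 mm radius about the hinge and can be pushed with closed fingers from either side
- bottle0: one of five alike used sample bottles lying in the tray: square off-white plastic body 26 x 26 x 40 mm with a blue screw cap, 58 mm long over all, about 22 g. Origin: in the middle of its length, on the face it lies on (13 mm off its axis), x along its length towards the cap
- bottle1: one of five alike used sample bottles lying in the tray: square off-white plastic body 26 x 26 x 40 mm with a blue screw cap, 58 mm long over all, about 22 g. Origin: in the middle of its length, on the face it lies on (13 mm off its axis), x along its length towards the cap
- bottle2: one of five alike used sample bottles lying in the tray: square off-white plastic body 26 x 26 x 40 mm with a blue screw cap, 58 mm long over all, about 22 g. Origin: in the middle of its length, on the face it lies on (13 mm off its axis), x along its length towards the cap
- bottle3: one of five alike used sample bottles lying in the tray: square off-white plastic body 26 x 26 x 40 mm with a blue screw cap, 58 mm long over all, about 22 g. Origin: in the middle of its length, on the face it lies on (13 mm off its axis), x along its length towards the cap
- bottle4: one of five alike used sample bottles lying in the tray: square off-white plastic body 26 x 26 x 40 mm with a blue screw cap, 58 mm long over all, about 22 g. Origin: in the middle of its length, on the face it lies on (13 mm off its axis), x along its length towards the cap
- rack: bystander: white tube rack with a black top and three capped tubes, 224 x 92 mm, 110 mm high over the tubes, loose. Origin: centre of its underside
- carton: bystander: white cardboard carton 120 x 75 x 90 mm high, loose. Origin: centre of its underside
- reagent: bystander: amber reagent bottle 64 mm across, 130 mm high, white cap, loose. Origin: centre of its underside
Not all that is in view belongs to the job. What is shaped like the bottle3 but black is not meant.

How it is judged:
On the way:
1. the loaded tray is swung up on its hinge (more than 0.4 rad) (value of joint tray above 0.4 rad), for 0.2 s.
At the end, for the whole second after the job is handed in: all five bottles lie at rest inside the container below its lid (origins within its walls and less than 130 mm above its underside), and the tray is back down, level to within 0.1 rad (z of each of bottle0, bottle1, bottle2, bottle3, bottle4 in the frame of bin below 0.13 m and linear speed of each of bottle0, bottle1, bottle2, bottle3, bottle4 below 0.05 m/s and x of bottle0 in the frame of bin between -0.116 and 0.116 m and y of bottle0 in the frame of bin between -0.158 and 0.158 m and x of bottle1 in the frame of bin between -0.116 and 0.116 m and y of bottle1 in the frame of bin between -0.158 and 0.158 m and x of bottle2 in the frame of bin between -0.116 and 0.116 m and y of bottle2 in the frame of bin between -0.158 and 0.158 m and x of bottle3 in the frame of bin between -0.116 and 0.116 m and y of bottle3 in the frame of bin between -0.158 and 0.158 m and x of bottle4 in the frame of bin between -0.116 and 0.116 m and y of bottle4 in the frame of bin between -0.158 and 0.158 m and value of joint tray below 0.1 rad); the robot touches nothing.
It fails at once if the tube rack is shifted by more than 30 mm or tipped by more than 0.3 rad (distance of rack from where it was at the start of the episode above 0.03 m or angle between rack's own z axis and vertical above 0.3 rad).
It fails at once if the carton is shifted by more than 30 mm or tipped by more than 0.3 rad (distance of carton from where it was at the start of the episode above 0.03 m or angle between carton's own z axis and vertical above 0.3 rad).
It fails at once if the reagent bottle is shifted by more than 30 mm or tipped by more than 0.3 rad (distance of reagent from where it was at the start of the episode above 0.03 m or angle between reagent's own z axis and vertical above 0.3 rad).
It also fails if it takes over 45 s, if anything falls off the work surface, if the arm or the gripper's body presses on something with over 40 N, if the wrist force passes 120 N, or if a joint passes its speed limit or range.

### The arm

A 7-joint arm with a two-finger parallel gripper is mounted at the origin on the work surface. World frame = base frame: x ahead of the robot, y to its left, z up, the work surface at z = 0. Lengths are in m, angles in rad, forces in N, time in s.
With the tool pointing down it reaches from about 0.425 to 0.875 m from the base axis. Payload 4.7 kg.
Tool frame: the origin (TCP) lies on the centre line of the jaws, within the pads' length; the fingertips stand 22 mm ahead of it and the grasp point (between the pads) lies 3 mm ahead of it; z points along the fingers, y is the direction in which the jaws open and shut (so a half turn about z gives the same grasp; the last joint's range is limited). The gripper opens to 87 mm and grips with 3 to 60 N. Pads are 19 mm wide; open, the fingers measure 117 mm over their backs; the gripper's body (75 mm by 190 mm) begins 51 mm behind the grasp point.
Start: joints at [-1.226, 0.321, -0.07, 1.45, 0.023, 1.371, -0.057], TCP at [0.211, 0.615, 0.245] pointing down, gripper open.
Joint ranges: [-2.86, 2.86], [-0.3, 2.09], [-1.38, 1.24], [0.06, 2.45], [-1.56, 4.7], [0.09, 2.05], [-2.69, 2.69]. Speed limits (rad/s): [2.57, 2.57, 3.14, 3.14, 3.14, 3.14, 3.14].

### API

Orientations are given as a rotation vector (axis times angle).
In Python, from bench import ctrl, imaging, close_job, finder gives the robot as it stands. The module is installed in compiled form; this text tells all that it offers.
- The arm moves only by the shell command python3 -m jog 'ROWS' [FORCE]. ROWS is JSON, a list that holds one entry, the list of rows, each a list of 7 numbers: the shift along the tool's x, y, z in cm, then the turn, a rotation vector about the tool's x, y, z in degrees, then the finger opening in cm, from 0 to 8.7. In form: [[[dx, dy, dz, ax, ay, az, claw], ...]]. A call has 1 to 12 rows; each row shifts and turns the commanded pose from where the row before left it, along the tool's axes as they then stand; what a row does not reach is not made up. A row lasts 1/10 s, in which the tool goes at most 50 mm and 8.59 degrees, less where a joint would pass 70% of its speed; a pose out of reach is approached as far as the arm can. A call is refused whole if a number of a shift passes 5 or a number of a turn 8.59, either way. A call with a gripper value outside its range is refused whole. The fingers move at their own pace and stop on an object; FORCE is the grip in N (left out, the last holds). Time passes only in rows, so rows that do not move let the fingers close. It gives the time, the measured TCP pose, the force and the opening at its end, in the units of the state.
- ctrl.get_state(): the state, without advancing time (a new reading comes with each control period).
- imaging.get_image(name): name is "scene" or "side" or "wrist"; returns a dict with "frame" (384x512x3 uint8, red, green, blue), "intrinsics" (3x3 intrinsics, pixels), "pose" (4x4, takes a point from camera to world coordinates). Camera axes: x right, y down, z forward; pixel columns grow to the right and rows downward; lengths in m; the calibration is good to about 2 mm. A picture is of the moment at which its call begins. There is no depth.
- close_job(): hands the job in, once; it reports no verdict.
Trained networks look in the newest picture that a camera, given by its name, has taken for a name from the list of things; names that differ only in an ending like _2 or _b are one class to them, and where a whole thing is asked for, a point or a joint stands for the part that bears it (a point fixed in the world has none). Each returns a list of dicts, best first, with "conf" (0 to 1); they miss things now and then, are a little off and sometimes report something else, mostly with a low value. They report only what shows in the picture. A call takes as long as a camera call. They do not tell look-alikes from the thing itself.
- finder.trace(label, camera): "region" (384x512 bool, what is visible of it) and "point" ([row, column] as shares, 0 to 1, of the picture: columns of its width, rows of its height, amid what is visible of it).
- finder.spot_point(label, camera): "point" ([row, column] as shares, 0 to 1, of the picture: columns of its width, rows of its height: a listed point, or the origin of a listed thing).
The state is a dict: "time": time; "joint_positions": joint angles; "qd": joint speeds; "joint_torque": joint torques, N m; "position": TCP position; "tool_rot": TCP orientation; "ft_force": force on the tool from outside, world axes, zero at the start; "torque": the same for the moment, N m; "grip_width": opening from 0.0 (shut) to 1.0 (fully open).
Only numpy, scipy, OpenCV 4.12 (cv2) and the standard library are available. Lean on these libraries where they do the work, as an engineer would, in place of code of your own. Each camera call takes 0.05 s, during which the arm holds its last target. There are 200 camera calls.

## Working session

There is one attempt and no reset: what is moved stays moved. The work goes in short steps, Python scripts to look and compute and a shell command to move; the robot and the scene stay as the last step left them, time stands still between calls to the robot, and variables do not carry over. Pictures are saved under pics/ and viewed, about 8 in all and at most 12, crops included, and the job is handed in when it is done.

```bash
mkdir -p pics
python3 - <<'E'
from bench import ctrl, imaging, finder
import cv2, numpy as np
s=ctrl.get_state(); print({k:np.round(v,3).tolist() for k,v in s.items()})
ims=[]
for c in("scene","side"):
    d=imaging.get_image(c); ims.append(d)
    cv2.imwrite(f"pics/{c}0.png",cv2.cvtColor(d["frame"],cv2.COLOR_RGB2BGR))
    print(c,np.round(d["intrinsics"],1).tolist(),np.round(d["pose"],3).tolist())
    for l in("handle","hinge","mouth","bin","rack","carton","reagent","bottle0"):
        print(l,[(round(r["conf"],2),round(r["point"][0]*384),round(r["point"][1]*512)) for r in finder.spot_point(l,c)][:7])
E
```

```text
{'time': 0.0, 'joint_positions': [-1.226, 0.322, -0.07, 1.452, 0.023, 1.371, -0.057], 'qd': [0.001, -0.0, 0.001, -0.0, 0.001, 0.002, -0.001], 'joint_torque': [0.0, -49.126, -0.404, -31.253, -0.064, 0.043, 0.0], 'position': [0.211, 0.614, 0.243], 'tool_rot': [-0.517, -3.098, 0.003], 'ft_force': [0.71, -0.296, 0.099], 'torque': [0.008, -0.034, -0.015], 'grip_width': 0.999}
scene [[368.0, 0.0, 254.7], [0.0, 368.0, 191.5], [0.0, 0.0, 1.0]] [[1.0, -0.005, 0.012, 0.553], [-0.011, -0.79, 0.613, -0.553], [0.006, -0.613, -0.79, 0.968], [0.0, 0.0, 0.0, 1.0]]
handle [(0.65, 193, 210)]
hinge [(0.81, 207, 253)]
mouth [(0.91, 209, 272)]
bin [(0.86, 240, 252)]
rack []
carton [(0.57, 319, 236)]
reagent [(0.82, 316, 280)]
bottle0 [(0.68, 210, 232), (0.66, 228, 233), (0.6, 182, 232), (0.59, 196, 232), (0.57, 244, 237), (0.56, 190, 193), (0.49, 218, 187)]
side [[390.2, 0.0, 252.8], [0.0, 390.2, 192.7], [0.0, 0.0, 1.0]] [[-0.979, -0.098, 0.179, 0.386], [-0.203, 0.537, -0.818, 0.905], [-0.016, -0.838, -0.546, 0.712], [0.0, 0.0, 0.0, 1.0]]
handle [(0.81, 155, 297)]
hinge [(0.93, 177, 266), (0.6, 160, 281)]
mouth [(0.96, 182, 242)]
bin []
rack [(0.75, 288, 253)]
carton []
reagent []
bottle0 [(0.79, 192, 282), (0.7, 179, 284), (0.68, 173, 284), (0.52, 282, 333), (0.45, 162, 281), (0.45, 200, 274)]
```

View pics/scene0.png

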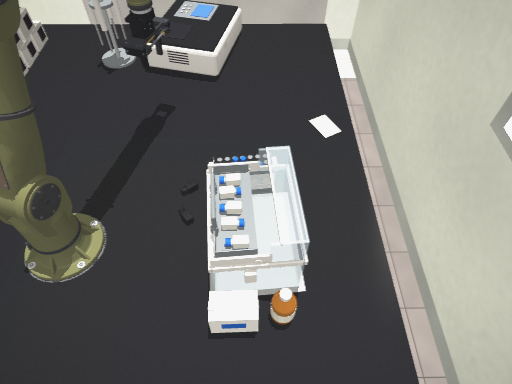

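View pics/side0.png

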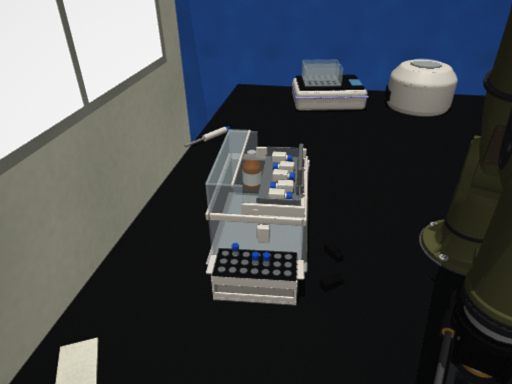

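The scene view shows the bin amid the bench, with five white, blue-capped bottles in the tray (around 232,180–242). Two black look-alikes lie on the bench at (190,187) and (186,215), on the robot side of the bin. The carton (235,312) and reagent bottle (284,305) stand on the -y side, and the rack on the +y side. Next I triangulate and make one close crop.

```bash
cat > h.py <<'E'
from bench import ctrl, imaging, finder
import cv2, numpy as np
def ray(d,p):  # p=(row,col) px
    K,T=d["intrinsics"],d["pose"]
    v=T[:3,:3]@np.linalg.solve(K,[p[1],p[0],1]); return T[:3,3],v/np.linalg.norm(v)
def tri(rs):
    A=sum(np.eye(3)-np.outer(v,v) for o,v in rs); b=sum((np.eye(3)-np.outer(v,v))@o for o,v in rs)
    x=np.linalg.solve(A,b); return x,max(np.linalg.norm(np.cross(x-o,v)) for o,v in rs)
def atz(d,p,z):
    o,v=ray(d,p); return o+v*(z-o[2])/v[2]
def px(d,P):
    T=d["pose"];q=d["intrinsics"]@(T[:3,:3].T@(np.asarray(P)-T[:3,3])); return q[1]/q[2],q[0]/q[2]
def best(l,c):
    r=finder.spot_point(l,c); return np.array(r[0]["point"])*[384,512] if r else None
E
python3 - <<'E'
from h import *
D={};P={}
for c in("scene","side"):
    D[c]=imaging.get_image(c)
    for l in("handle","hinge","mouth","bin","rack","carton","reagent"): P[l,c]=best(l,c)
for l,z in(("handle",.237),("hinge",.165),("mouth",.157),("bin",0),("rack",0),("carton",0),("reagent",0)):
    cs=[c for c in D if P[l,c] is not None]
    for c in cs: print(l,c,"at z",z,np.round(atz(D[c],P[l,c],z),3))
    if len(cs)==2: x,e=tri([ray(D[c],P[l,c]) for c in cs]); print(l,"tri",np.round(x,3),round(e,4))
a=cv2.resize(D["scene"]["frame"][140:340,170:330],None,fx=3,fy=3,interpolation=cv2.INTER_CUBIC)[:600]
cv2.imwrite("pics/c1.png",a[:,:,::-1])
E
```

```text
handle scene at z 0.237 [0.453 0.013 0.237]
handle side at z 0.237 [0.464 0.014 0.237]
handle tri [0.458 0.013 0.237] 0.0052
hinge scene at z 0.165 [0.564 0.012 0.165]
hinge side at z 0.165 [0.556 0.01  0.165]
hinge tri [0.56  0.011 0.165] 0.0041
mouth scene at z 0.157 [0.615 0.016 0.157]
mouth side at z 0.157 [0.612 0.02  0.157]
mouth tri [0.614 0.017 0.155] 0.0012
bin scene at z 0 [0.563 0.016 0.   ]
rack scene at z 0 [0.517 0.007 0.   ]
rack side at z 0 [0.525 0.245 0.   ]
rack tri [ 0.533  0.1   -0.153] 0.022
carton scene at z 0 [ 0.513 -0.226  0.   ]
reagent scene at z 0 [ 0.629 -0.212  0.   ]
```

View pics/c1.png

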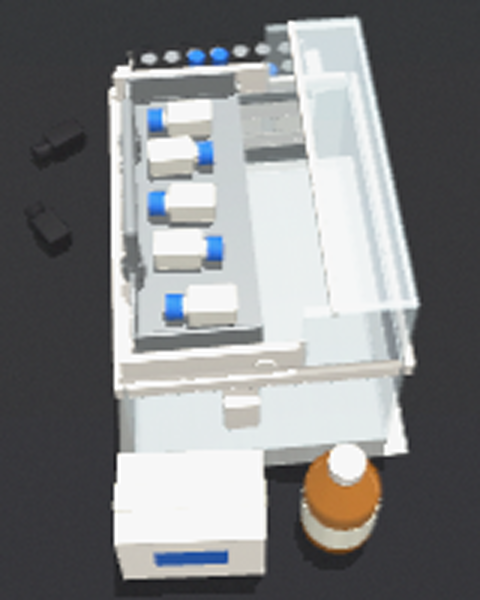

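The crop confirms five white bottles with blue caps lying in the grey tray at crop (150–215, 115–305). The bar runs along the tray's front edge at crop x≈130. The measured points agree: handle ≈ (0.459, 0.013, 0.237), hinge ≈ (0.560, 0.012, 0.165) and yaw ≈ 0. Now I raise the tool, square it and go across.

```bash
python3 -m jog '[[[0,0,-3.5,0,0,-6.3,0],[0,0,-3.5,0,0,-6.3,0],[0,0,-3,0,0,-6.4,0],[-1.3,-4,0,0,0,0,0],[-1.3,-4,0,0,0,0,0],[-1.3,-4,0,0,0,0,0],[-1.3,-4,0,0,0,0,0],[-1.3,-4,0,0,0,0,0],[-1.3,-4,0,0,0,0,0],[-1.3,-4,0,0,0,0,0],[-1.3,-4,0,0,0,0,0],[-1.3,-4,0,0,0,0,0]]]' 10
```

```text
time: 2.9
position: [0.3287, 0.2531, 0.3448]
tool_rot: [-0.001, 3.141, 0.001]
ft_force: [0.4, -0.4, -0.2]
grip_width: 0.03
```

```bash
python3 -m jog '[[[-1.5,-4,0,0,0,0,0],[-1.5,-4,0,0,0,0,0],[-1.5,-4,0,0,0,0,0],[-1.5,-4,0,0,0,0,0],[-1.5,-4,0,0,0,0,0],[-1.5,-4,0,0,0,0,0],[0,0,0,0,0,0,0]]]'
python3 - <<'E'
from h import *
s=ctrl.get_state();print(np.round(s["position"],4),np.round(s["joint_positions"],2))
D={c:imaging.get_image(c) for c in("side","wrist")}
for c in D:
    p=best("handle",c);print(c,p, None if p is None else np.round(atz(D[c],p,.237),4))
print("tip predicted px side",px(D["side"],s["position"]-[0,0,.022]))
a=cv2.resize(D["side"]["frame"][90:220,190:360],None,fx=2.3,fy=2.3)
b=cv2.resize(D["wrist"]["frame"],(400,300))
cv2.imwrite("pics/c2.png",np.hstack([a[:298],b[:298]])[:,:,::-1])
E
```

```text
time: 3.6
position: [0.4198, 0.0088, 0.3451]
tool_rot: [0.015, 3.14, -0.001]
ft_force: [-0.0, -0.3, 0.5]
grip_width: 0.006
[0.4198 0.0088 0.3451] [-0.66 -0.26  0.47  1.82  0.12  1.55  1.35]
side [156.5952 295.8848] [0.466  0.0064 0.237 ]
wrist None None
tip predicted px side (np.float64(127.22094378101481), np.float64(316.25494295377734))
```

View pics/c2.png

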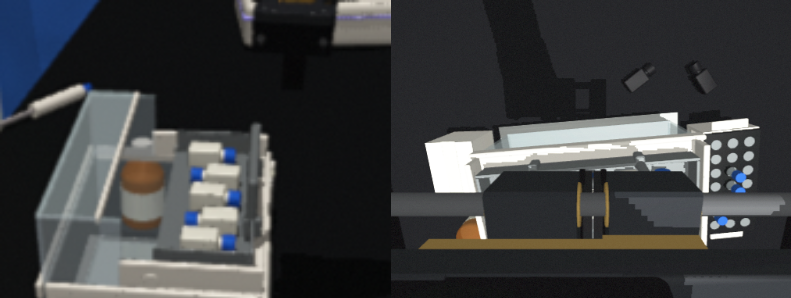

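The side crop shows the fingertips beyond the crop's front side with a clear gap to the bar, at crop x≈258. The wrist view shows the bin yawed about +5° relative to the tool. I turn by 5° and go down in front of the bar.

```bash
python3 -m jog '[[[0,0,2,0,0,-5,0],[0,0,3,0,0,0,0],[0,0,2.5,0,0,0,0],[0,0,2.5,0,0,0,0],[0,0,0,0,0,0,0]]]'
python3 - <<'E'
from h import *
s=ctrl.get_state();print(np.round(s["position"],4),np.round(s["joint_positions"],2))
d=imaging.get_image("scene")
cv2.imwrite("pics/c3.png",cv2.resize(d["frame"][120:280,150:330],None,fx=3.3,fy=3.3,interpolation=cv2.INTER_CUBIC)[:,:,::-1])
E
```

```text
time: 4.3
position: [0.4162, 0.0161, 0.2416]
tool_rot: [0.143, -3.132, 0.002]
ft_force: [-0.1, 0.2, -0.1]
grip_width: 0.006
[0.4162 0.0161 0.2416] [-0.67 -0.23  0.5   2.    0.11  1.35  1.45]
```

View pics/c3.png

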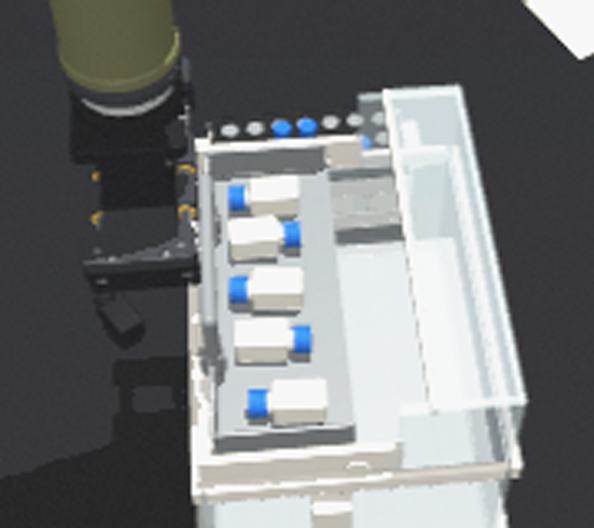

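The gripper is down in front of the bar, clear of it and within its free length. I advance to contact.

```bash
python3 -m jog '[[[-0.8,-0.4,0,0,0,0,0],[-0.8,-0.4,0,0,0,0,0],[-0.4,0,0,0,0,0,0],[-0.4,0,0,0,0,0,0],[0,0,0,0,0,0,0]]]'
```

```text
time: 4.85
position: [0.4398, 0.0082, 0.2453]
tool_rot: [0.136, -3.128, 0.001]
ft_force: [-16.1, -2.1, 12.0]
grip_width: 0.005
```

The finger is on the bar. It is jamming by friction, because the bar has to rise, so I follow the arc upward.

```bash
python3 -m jog '[[[0,0,-0.4,0,0,0,0],[-0.4,0,-0.5,0,0,0,0],[-0.4,0,-0.45,0,0,0,0],[-0.45,0,-0.45,0,0,0,0],[-0.45,0,-0.4,0,0,0,0],[-0.45,0,-0.4,0,0,0,0],[-0.5,0,-0.4,0,0,0,0],[-0.5,0,-0.35,0,0,0,0],[-0.5,0,-0.3,0,0,0,0]]]'
python3 - <<'E'
from h import *
d=imaging.get_image("side")
cv2.imwrite("pics/c4.png",cv2.resize(d["frame"][90:290,170:370],None,fx=2.9,fy=2.9,interpolation=cv2.INTER_CUBIC)[:,:,::-1])
E
```

```text
time: 5.75
position: [0.4793, 0.0118, 0.2821]
tool_rot: [0.137, -3.137, 0.0]
ft_force: [-4.9, -1.2, 3.0]
grip_width: 0.005
```

View pics/c4.png

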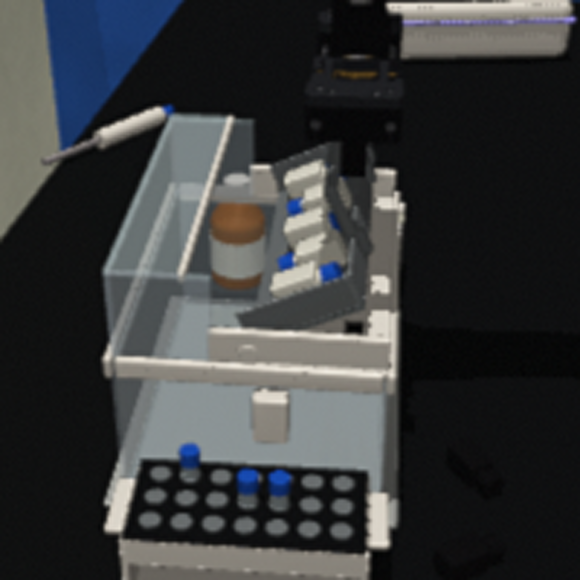

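The tray is up about 0.4 rad with all five bottles on it and the finger on the bar. I continue along the arc.

```bash
python3 -m jog '[[[-0.55,0,-0.25,0,0,0,0],[-0.55,0,-0.25,0,0,0,0],[-0.55,0,-0.2,0,0,0,0],[-0.6,0,-0.2,0,0,0,0],[-0.6,0,-0.15,0,0,0,0],[-0.6,0,-0.15,0,0,0,0],[-0.6,0,-0.1,0,0,0,0],[-0.6,0,-0.1,0,0,0,0],[-0.6,0,0,0,0,0,0],[-0.6,0,0,0,0,0,0],[-0.6,0,0,0,0,0,0],[-0.6,0,0,0,0,0,0]]]'
python3 -m jog '[[[-0.6,0,0.05,0,0,0,0],[-0.6,0,0.05,0,0,0,0],[-0.6,0,0.1,0,0,0,0],[-0.6,0,0.1,0,0,0,0],[-0.3,0,0.1,0,0,0,0],[0,0,0,0,0,0,0],[0,0,0,0,0,0,0],[0,0,0,0,0,0,0],[0,0,0,0,0,0,0],[0,0,0,0,0,0,0],[0,0,0,0,0,0,0]]]'
python3 - <<'E'
from h import *
d=imaging.get_image("side")
cv2.imwrite("pics/c5.png",cv2.resize(d["frame"][90:290,170:370],None,fx=2.9,fy=2.9,interpolation=cv2.INTER_CUBIC)[:,:,::-1])
E
```

```text
time: 7.0
position: [0.5503, 0.0186, 0.2949]
tool_rot: [0.138, -3.138, 0.0]
ft_force: [-1.7, -0.8, 0.9]
grip_width: 0.004
time: 8.1
position: [0.5767, 0.021, 0.2912]
tool_rot: [-0.139, 3.138, 0.0]
ft_force: [-1.4, 0.6, -0.1]
grip_width: 0.005
```

View pics/c5.png

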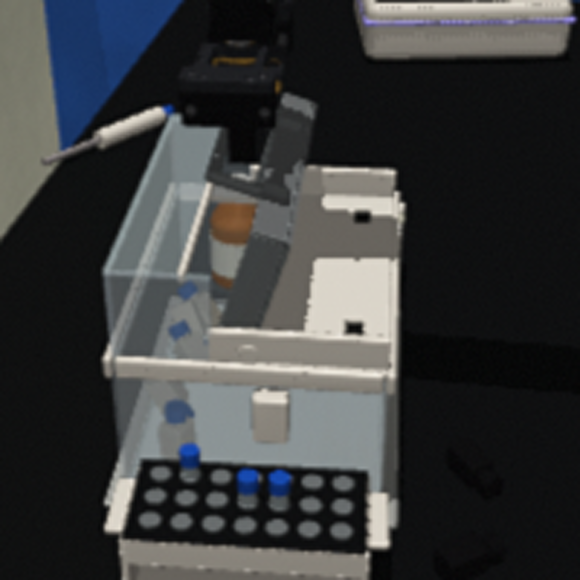

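The tray is steep (~1.2 rad). Bottles are visible in the container at crop (180,300), (180,330) and (175,430). I check the rest from the scene camera.

Run:
```python
from h import *
d=imaging.get_image("scene")
cv2.imwrite("pics/c6.png",cv2.resize(d["frame"][120:320,170:330],None,fx=3,fy=3,interpolation=cv2.INTER_CUBIC)[:,:,::-1])
```

```text
(no output)
```

View pics/c6.png

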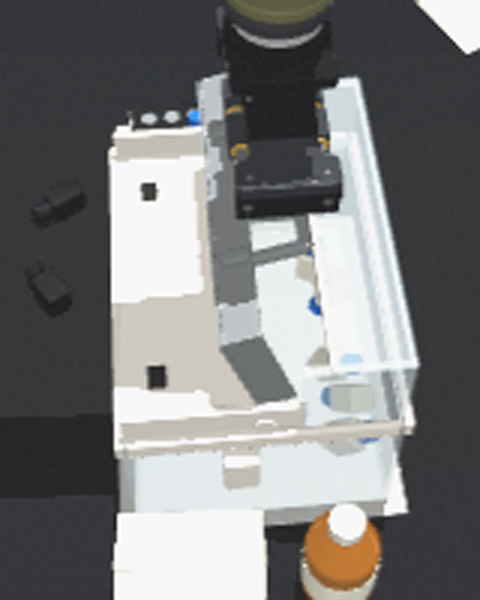

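At least four to five blue/white spots show inside the mouth area and nothing shows on the tray. I go over the bar to its rear side.

```bash
python3 -m jog '[[[0.5,0,0,0,0,0,0],[0,0,-2.5,0,0,0,0],[0,0,-2.5,0,0,0,0],[-2.5,0,0,0,0,0,0],[-2.3,0,0,0,0,0,0],[0,0,0,0,0,0,0],[0,0,2.5,0,0,0,0],[0,0,2.5,0,0,0,0],[0,0,0,0,0,0,0]]]'
```

```text
time: 9.1
position: [0.617, 0.0247, 0.2876]
tool_rot: [0.138, -3.132, 0.0]
ft_force: [-0.8, 0.1, -0.3]
grip_width: 0.008
```

```bash
python3 -m jog '[[[0.8,0,0,0,0,0,0],[0.6,0,-0.15,0,0,0,0],[0.6,0,-0.1,0,0,0,0],[0.6,0,-0.1,0,0,0,0],[0.6,0,0,0,0,0,0],[0.6,0,0,0,0,0,0],[0.6,0,0,0,0,0,0],[0.6,0,0.05,0,0,0,0],[0.6,0,0.1,0,0,0,0],[0.6,0,0.1,0,0,0,0],[0.6,0,0.15,0,0,0,0],[0.6,0,0.2,0,0,0,0]]]'
python3 -m jog '[[[0.6,0,0.2,0,0,0,0],[0.6,0,0.25,0,0,0,0],[0.55,0,0.3,0,0,0,0],[0.55,0,0.3,0,0,0,0],[0.5,0,0.35,0,0,0,0],[0.5,0,0.35,0,0,0,0],[0,0,0,0,0,0,0]]]'
python3 - <<'E'
from h import *
d=imaging.get_image("side")
cv2.imwrite("pics/c7.png",cv2.resize(d["frame"][90:290,170:370],None,fx=2.9,fy=2.9,interpolation=cv2.INTER_CUBIC)[:,:,::-1])
E
```

```text
time: 10.3
position: [0.5453, 0.0181, 0.2884]
tool_rot: [0.138, -3.138, -0.0]
ft_force: [1.7, 0.7, 0.7]
grip_width: 0.005
time: 11.0
position: [0.512, 0.0151, 0.2704]
tool_rot: [0.138, -3.137, -0.0]
ft_force: [0.2, 0.4, -0.2]
grip_width: 0.007
```

View pics/c7.png

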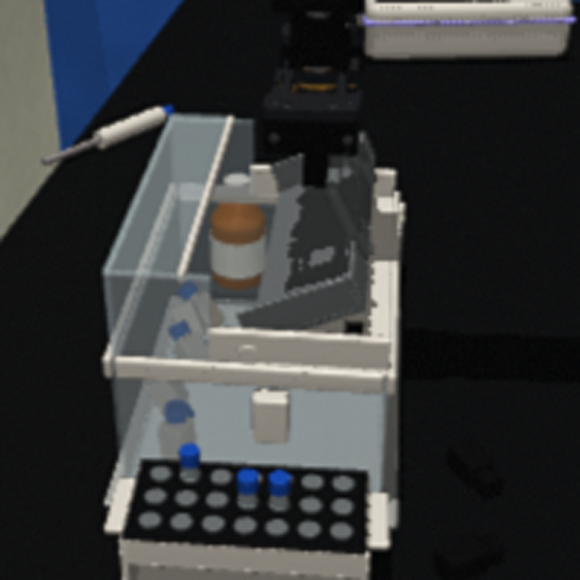

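The tray is empty and coming down (≈0.4 rad). I finish the arc to the stop.

```bash
python3 -m jog '[[[0.5,0,0.35,0,0,0,0],[0.5,0,0.4,0,0,0,0],[0.45,0,0.4,0,0,0,0],[0.45,0,0.45,0,0,0,0],[0.45,0,0.45,0,0,0,0],[0.4,0,0.45,0,0,0,0],[0.4,0,0.45,0,0,0,0],[0.4,0,0.45,0,0,0,0],[0,0,0,0,0,0,0]]]'
```

```text
time: 11.95
position: [0.4768, 0.0121, 0.2363]
tool_rot: [0.138, -3.137, -0.0]
ft_force: [-0.0, -0.4, -0.1]
grip_width: 0.005
```

```bash
python3 -m jog '[[[0.2,0,0.2,0,0,0,0],[0.2,0,0.2,0,0,0,0],[0.2,0,0.1,0,0,0,0],[0,0,0,0,0,0,0]]]'
```

```text
time: 12.35
position: [0.4728, 0.0118, 0.232]
tool_rot: [-0.138, 3.135, 0.0]
ft_force: [5.3, 0.6, -3.9]
grip_width: 0.007
```

```bash
python3 -m jog '[[[0,0,0.4,0,0,0,0],[0.1,0,0.3,0,0,0,0],[0.1,0,0.2,0,0,0,0],[0,0,0,0,0,0,0]]]'
```

```text
time: 12.75
position: [0.4728, 0.0117, 0.2249]
tool_rot: [-0.138, 3.13, 0.001]
ft_force: [7.9, 1.0, 3.4]
grip_width: 0.007
```

Pushing both level and down, x stays put while the force grows, so the tray is at its stop. I back off, rise and look.

```bash
python3 -m jog '[[[-1.2,0,0,0,0,0,0],[0,0,-3.5,0,0,0,0],[0,0,-4,0,0,0,0],[0,0,-4,0,0,0,0],[0,4,-2,0,0,0,0],[0,4,0,0,0,0,0],[0,4,0,0,0,0,0],[2,4,0,0,0,0,0],[2,4,0,0,0,0,0],[2,4,0,0,0,0,0],[2,4,0,0,0,0,0],[0,0,0,0,0,0,0]]]'
python3 - <<'E'
from h import *
D={c:imaging.get_image(c) for c in("scene","side")}
for c in D:
    p=best("handle",c);print(c,p,None if p is None else np.round(atz(D[c],p,.237),3))
    print([(round(r["conf"],2),np.round(np.array(r["point"])*[384,512]).tolist()) for r in finder.spot_point("bottle0",c)])
    for l in("rack","carton","reagent"):print(l,best(l,c))
a=cv2.resize(D["scene"]["frame"][140:340,190:320],None,fx=3,fy=3,interpolation=cv2.INTER_CUBIC)
b=cv2.resize(D["side"]["frame"][120:320,190:320],None,fx=3,fy=3,interpolation=cv2.INTER_CUBIC)
cv2.imwrite("pics/c8.png",np.hstack([a,b])[:,:,::-1])
E
```

```text
time: 13.95
position: [0.3722, 0.2898, 0.3571]
tool_rot: [0.156, -3.134, 0.0]
ft_force: [-0.6, 0.3, -0.1]
grip_width: 0.003
scene [191.0016 211.4048] [0.455 0.016 0.237]
[(0.6, [217.0, 276.0]), (0.48, [217.0, 185.0]), (0.48, [189.0, 187.0]), (0.41, [244.0, 282.0]), (0.38, [203.0, 270.0]), (0.37, [240.0, 255.0])]
rack None
carton [320.4096 235.52  ]
reagent [314.3808 279.6032]
side [157.5936 296.192 ] [0.465 0.012 0.237]
[(0.55, [252.0, 332.0]), (0.52, [285.0, 328.0]), (0.43, [196.0, 238.0])]
rack [281.5104 257.0752]
carton None
reagent None
```

View pics/c8.png

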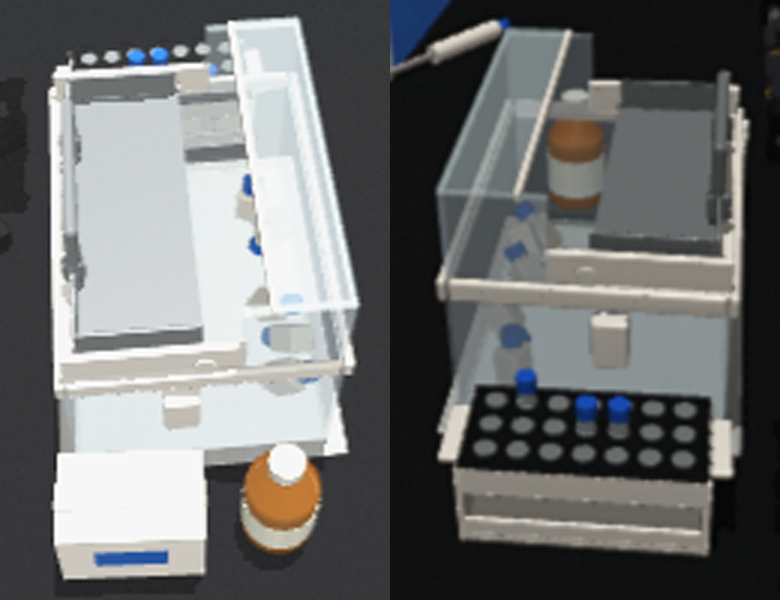

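Run:
```python
from h import *
S,T=imaging.get_image("scene"),imaging.get_image("side")
for a in[(202,273),(222,275),(240,287),(253,280),(264,293)]:
    for b in[(190,235),(203.5,231.5),(232,231)]:
        x,e=tri([ray(S,a),ray(T,b)])
        if e<.02:print(a,b,np.round(x,3),round(e,3))
    print(a,"floor",np.round(atz(S,a,.015),3),"z.13",np.round(atz(S,a,.13),3))
```

```text
(202, 273) (190, 235) [0.618 0.05  0.144] 0.003
(202, 273) (203.5, 231.5) [0.622 0.072 0.114] 0.005
(202, 273) (232, 231) [0.621 0.116 0.052] 0.001
(202, 273) floor [0.625 0.143 0.015] z.13 [0.617 0.059 0.13 ]
(222, 275) (190, 235) [0.627 0.004 0.113] 0.007
(222, 275) (203.5, 231.5) [0.631 0.026 0.081] 0.009
(222, 275) (232, 231) [0.631 0.069 0.012] 0.003
(222, 275) floor [0.628 0.067 0.015] z.13 [ 0.619 -0.008  0.13 ]
(240, 287) (190, 235) [ 0.65  -0.039  0.085] 0.004
(240, 287) (203.5, 231.5) [ 0.655 -0.018  0.05 ] 0.002
(240, 287) (232, 231) [ 0.657  0.024 -0.025] 0.009
(240, 287) floor [0.661 0.003 0.015] z.13 [ 0.648 -0.064  0.13 ]
(253, 280) (190, 235) [ 0.643 -0.066  0.067] 0.01
(253, 280) (203.5, 231.5) [ 0.649 -0.045  0.029] 0.012
(253, 280) (232, 231) [ 0.65  -0.005 -0.049] 0.006
(253, 280) floor [ 0.638 -0.041  0.015] z.13 [ 0.628 -0.102  0.13 ]
(264, 293) (190, 235) [ 0.665 -0.094  0.049] 0.004
(264, 293) (203.5, 231.5) [ 0.671 -0.074  0.01 ] 0.002
(264, 293) (232, 231) [ 0.674 -0.034 -0.073] 0.01
(264, 293) floor [ 0.673 -0.076  0.015] z.13 [ 0.659 -0.133  0.13 ]
```

All five caps triangulate to plausible low positions, on the floor or standing no higher than about 0.05–0.09 m.

```bash
python3 -c "
from bench import close_job;print(close_job())"
```

```text
the job is handed in; nothing more can be done
None
```

I swung the tray up by its bar to about 1.2 rad with closed fingers, and all five bottles slid into the container. I then pushed the bar back down from behind until the tray reached its stop. The job was handed in at about 14 s on the robot's clock, with the arm parked clear of everything.

**Tray:** In the last pictures it is empty and looks level. The handle point is within a few millimetres of where it started (x ≈ 0.455 to 0.465 m at 0.237 m height). I did not measure the angle directly. At the end the bar stopped moving while the push force rose to about 8 N.

**Bottles:** Five blue caps show inside the container in the scene camera. The side camera shows only three of them clearly. Plausible matches between the two views put the caps below about 0.09 m, well under the 0.13 m limit. Not every match between the two views was unambiguous, and some of the alternatives lay higher, one of them at 0.144 m.

**Bystanders:** The carton and reagent bottle look unmoved in the scene view, their detected points shifting by no more than 2 pixels. The rack also looks in place in the side view, but its detection shifted by about 7 pixels. I take that as detector noise, since the arm never went near it.

**Jams:** The finger jammed on the bar by friction twice, once at the start and once near the stop, with up to about 20 N at the wrist. Both cleared by following the bar's arc.

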